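# Close the filter drawer and set the sample carriage to the cone index

## Robot

A 7-joint arm with a two-finger parallel gripper is mounted at the origin on the work surface. World frame = base frame: x ahead of the robot, y to its left, z up, the work surface at z = 0. Lengths are in mm, angles in rad, forces in N, time in s.
With the tool pointing down it reaches from about 425 to 925 mm from the base axis. Payload 6.8 kg.
Tool frame: the origin (TCP) lies at the very end of the fingers, on their centre line; the grasp point (between the pads) lies 19 mm behind it; z points along the fingers, y is the line along which they close (so a half turn about z gives the same grasp; the last joint's range is limited). The gripper opens to 88 mm and grips with 3 to 60 N. Pads are 20 mm wide; open, the fingers measure 115 mm over their backs; the gripper's body (75 mm by 178 mm) begins 61 mm behind the grasp point.
Start: joints at [1.067, 0.477, 0.022, 1.555, -0.011, 1.109, -0.083], TCP at [260.254, -622.828, 222.664] pointing down, gripper open.
Joint ranges: [-2.96, 2.96], [-0.34, 2.1], [-1.41, 1.46], [0.24, 2.44], [-1.37, 4.51], [0.17, 1.92], [-2.96, 2.96]. Speed limits (rad/s): [2.39, 2.39, 3.14, 3.14, 3.14, 3.14, 3.14].

## Interface

Orientations are given as a unit quaternion [x, y, z, w].
In Python, from plant import r, optics, order gives the robot as it stands. The module is installed in compiled form; this text tells all that it offers.
- The arm moves only by the shell command python3 -m handwheel 'ROWS' [FORCE]. ROWS is JSON, a list of rows, each a list of 3 entries, a list of its own where there are three numbers: the shift along the tool's x, y, z in units of 400 mm (1.0 is 400 mm), then the turn, a rotation vector about the tool's x, y, z in units of 30 degrees (1.0 is 30 degrees), then the opening, from 0 (shut) to 1 (fully open). In form: [[[dx, dy, dz], [ax, ay, az], gripper], ...]. A call has 1 to 5 rows; each row is the pose to reach, as a shift and turn from the pose commanded when the call began, along the tool's axes at that moment; what a row does not reach only later rows make up. A row lasts 1/10 s, in which the tool goes at most 50 mm and 8.59 degrees, less where a joint would pass 70% of its speed; a pose out of reach is approached as far as the arm can. A call with a number of a shift or a turn outside -1 to 1 is refused whole. A call with a gripper value outside its range is refused whole. The fingers move at their own pace and stop on an object; FORCE is the grip in N (left out, the last holds). Time passes only in rows, so rows that repeat a pose let the fingers close. It gives the time, the measured TCP pose, the force, the opening and the grip force at its end, in the units of the state.
- r.get_state(): the state, without advancing time (a new reading comes with each control period).
- optics.capture(name): name is "scene" or "top" or "wrist"; returns the picture (400x640x3 uint8, red, green, blue); there is no depth.
- optics.camera_model(name): a dict with "fov_y" (degrees; the focal length in pixels is half the picture's height over the tangent of half this angle, whatever the lens; pixels are square), "cx", "cy" (the principal point, pixels), "extrinsics" (4x4, takes a point from camera to world coordinates). Camera axes: x right, y down, z forward; pixel columns grow to the right and rows downward; lengths in mm; the calibration is good to about 2 mm. A picture is of the moment at which its call begins: read the wrist's pose just before it. camera_model takes no time and is no camera call; for the wrist camera it gives the pose at the moment of the call.
- order.job_done(): hands the job in; it is judged then, once.
The state is a dict: "time_s": time; "qpos": joint angles; "joint_velocities": joint speeds; "effort": joint torques, N m; "tool_pos": TCP position; "ee_rot": TCP orientation; "contact_force": force on the tool from outside, world axes, zero at the start; "ft_torque": the same for the moment, N m; "width": finger opening in mm; "grip_force": force on a finger pad.
Only numpy, scipy, OpenCV 4.12 (cv2) and the standard library are available. Lean on these libraries where they do the work, as an engineer would, in place of code of your own. Each camera call takes 0.05 s, during which the arm holds its last target. There are 200 camera calls.

## Task

Get the light bench ready for a reading: first push the open filter drawer fully home, then slide the sample carriage along its rods until its upright pointer stands in line with the pointed (cone) index clamped on the scale bar - not the ball-topped one. Its leaning black handle is beyond the light bar; leave the jars, bottles and other loose things standing where they are.

Things in the scene. Friction and masses are not known exactly. Their poses are not given: they have to be found in the camera images.
- bench: fixed slide bench: aluminium base 200 (x) x 460 (y) x 14 with two steel rods along y that carry the sample carriage. Origin: centre of the underside; x points away from the robot, y along the rods. End blocks at y = +-195 rise to z = 54. Along the base's near side (to the robot) runs a dark scale bar, x from -94 to -62, top at z = 50, with the two indexes on it
- light_bar (a point): middle of the lower far edge of the white light bar that runs over the whole length of the bench: 40 (x) x 460 (y) x 62 tall, its underside 130 above the table, on posts at the bench's two ends. Axes as the bench's; the bar extends 40 towards the robot (-x) from this point and 62 up
- carriage (a joint): position (m) of the sample carriage along the bench's +y, 0 at mid-length, stops at +-0.125; it stays where it is left (2.5 N of friction). A steel block 100 (x) x 80 (y) x 30, its top at bench z = 52, with a round white sample dish on it up to z = 72, a black handle on its far side (+x) and a pointer on its near side (-x)
- carriage_grip (a point): point to grip, on the axis of the carriage's handle, 91 above the table: a black round rod, 18 diameter, 75 long, leaning 35 degrees from vertical away from the robot (top to bench +x). It rises from the carriage's far edge 55 below this point (along the rod) and ends 29 beyond it. The light bar overhangs from 14 nearer the robot, so the tool must come tilted, along the rod. Axes as the bench's
- carriage_pointer (a point): middle of the top edge of the carriage's pointer, on its side nearest the robot: an upright black plate 4 thick (y), 8 deep (x), 60 tall, top at bench z = 105. Axes as the bench's
- index_cone: the target index: a clamp block 30 (x) x 36 (y) x 24 with an upright steel cone on it (34 base diameter, point 84 above the origin), fixed on the scale bar beside the pointer's track. Origin: centre of the block's underside, below the cone's point; axes as the bench's, y along the rods. In line = pointer at the same y in this frame. May be on either side of the carriage
- index_ball: the other index, not to be used: a like block with a steel ball (36 diameter) on a thin post, 84 tall. Origin: centre of the block's underside
- filter_unit: fixed white filter housing, 200 (x) x 170 (y) x 100 tall, left of the bench. Origin: centre of the underside; front with the drawer faces its -x (to the robot); x points to its back
- filter_unit_drawer0 (a joint): opening of the blue-fronted drawer (m): 0 fully home, grows as it is pulled out along the unit's -x; runs with about 1 N of friction, no spring
- filter_unit_drawer0_handle (a point): middle of the drawer's steel bar handle, 85 long along y, 11 diameter, 35 in front of the drawer's front face, 62 above the table; moves with the drawer. Axes as the unit's
- amber_jar: bystander: amber screw jar, 56 diameter x 75 tall, standing between the bench and the filter unit. Origin: underside centre
- dish: bystander: white porcelain bowl, 76 diameter x 30 tall, beyond the bench. Origin: underside centre
- wash_bottle: bystander: white plastic bottle, 68 diameter x 170 tall, to the right of the bench. Origin: underside centre
- glass_bottle: bystander: clear glass bottle, 72 diameter x 150 tall, right of the bench towards the back. Origin: underside centre
- notepad: bystander: paper pad 100 x 140 x 14, beyond the bench on the right. Origin: underside centre
- driver: bystander: screwdriver lying front left. Origin: underside centre of the grip's axis
- beaker: bystander: glass beaker, 76 diameter x 100 tall, left of the filter unit. Origin: underside centre

How it is judged:
By the outcome, as a careful person would: the job done as asked, in the order asked, and still so for the second after the job is handed in, with the robot touching nothing.
It also fails if it takes over 51 s, if anything falls off the work surface, if the arm or the gripper's body presses on something with over 40 N, if the wrist force passes 120 N, or if a joint passes its speed limit or range.

## Working session

There is one attempt and no reset: what is moved stays moved. The work goes in short steps, Python scripts to look and compute and a shell command to move; the robot and the scene stay as the last step left them, time stands still between calls to the robot, and variables do not carry over. Pictures are saved under pics/ and viewed, at most 10 in all, crops included, and the job is handed in when it is done.

```bash
mkdir -p pics; ls
python3 - <<'E'
from plant import r, optics, order
import cv2, json
s=r.get_state(); print(s['time_s'],s['tool_pos'],s['ee_rot'],s['width'])
for n in ("scene","top"):
    im=optics.capture(n); m=optics.camera_model(n); print(n,m)
    cv2.imwrite(f"pics/{n}0.png",cv2.cvtColor(im,cv2.COLOR_RGB2BGR))
E
```

```text
pics
0.0 [ 260.03305803 -622.29649614  221.72179868] [ 9.80480195e-01  1.96616039e-01 -2.21624707e-04 -8.18842588e-04] 87.83518388163041
scene {'fov_y': 47.42733156550798, 'cx': 324.25008734394015, 'cy': 199.0931782282796, 'extrinsics': array([[-7.95896183e-01,  5.07366947e-01, -3.30345344e-01,
         1.02038517e+03],
       [ 6.05287254e-01,  6.78795415e-01, -4.15769317e-01,
         5.66322225e+02],
       [ 1.32892960e-02, -5.30863038e-01, -8.47353426e-01,
         1.23562107e+03],
       [ 0.00000000e+00,  0.00000000e+00,  0.00000000e+00,
         1.00000000e+00]])}
top {'fov_y': 55.593443062856586, 'cx': 319.3430005119441, 'cy': 201.84298072185442, 'extrinsics': array([[ 1.98255784e-02, -9.91469718e-01,  1.28820588e-01,
         4.23483440e+02],
       [-9.99526054e-01, -1.66199219e-02,  2.59122621e-02,
         9.88710559e+00],
       [-2.35502351e-02, -1.29273260e-01, -9.91329315e-01,
         1.22754505e+03],
       [ 0.00000000e+00,  0.00000000e+00,  0.00000000e+00,
         1.00000000e+00]])}
```

View pics/scene0.png

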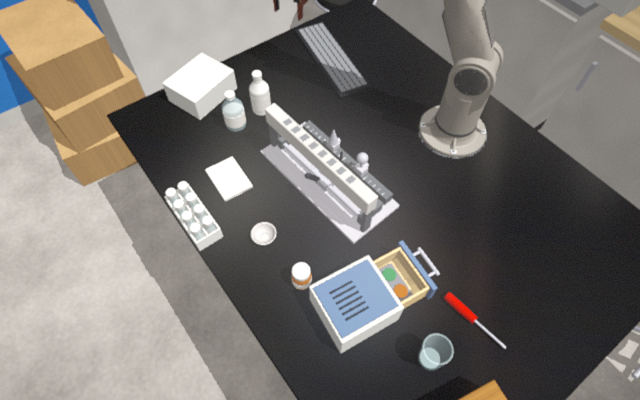

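View pics/top0.png

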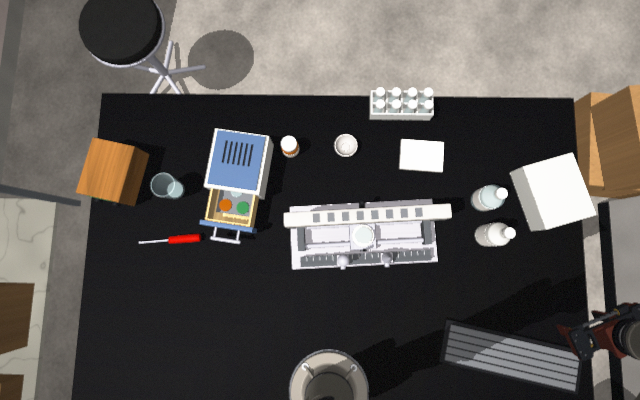

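The scene view shows the cone at about (335,137), the ball at (362,160), the black handle at (315,178), and the open drawer with its handle at (427,262). In the top view the ball is at (343,261), the cone at (388,260), and the drawer handle at (226,240). I'll enlarge both views.

Run:
```python
import cv2
t=cv2.imread("pics/top0.png"); s=cv2.imread("pics/scene0.png")
a=cv2.resize(t[190:280,270:460],None,fx=4,fy=4,interpolation=cv2.INTER_CUBIC)
cv2.imwrite("pics/tc.png",a)
b=cv2.resize(s[95:245,250:410],None,fx=4,fy=4,interpolation=cv2.INTER_CUBIC)
cv2.imwrite("pics/sc.png",b)
b=cv2.resize(t[120:250,190:280],None,fx=4,fy=4,interpolation=cv2.INTER_CUBIC)
cv2.imwrite("pics/td.png",b)
```

```text
(no output)
```

View pics/tc.png

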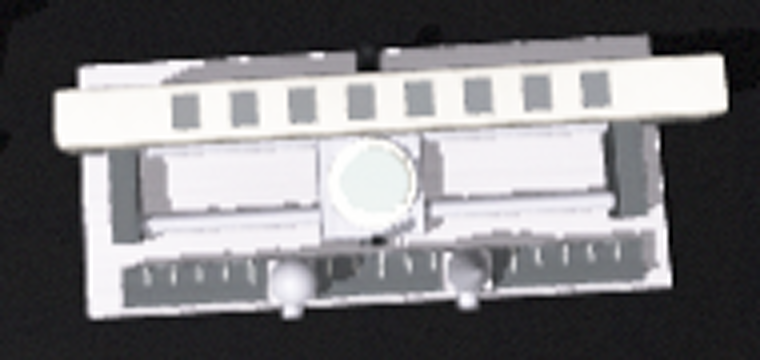

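View pics/sc.png

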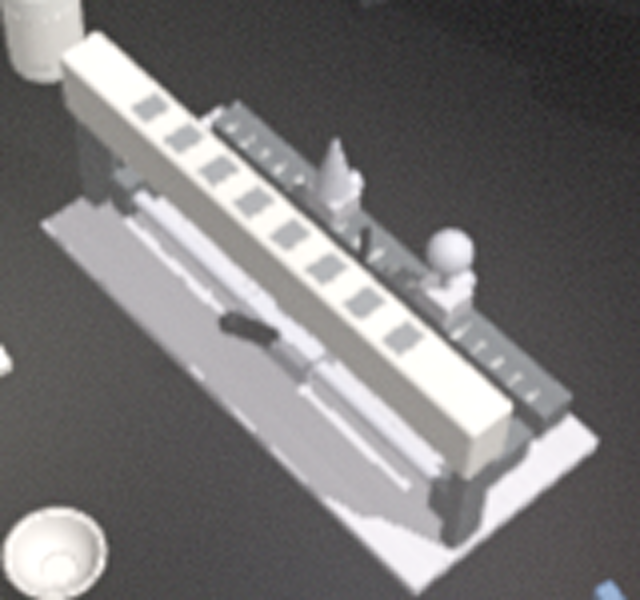

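View pics/td.png

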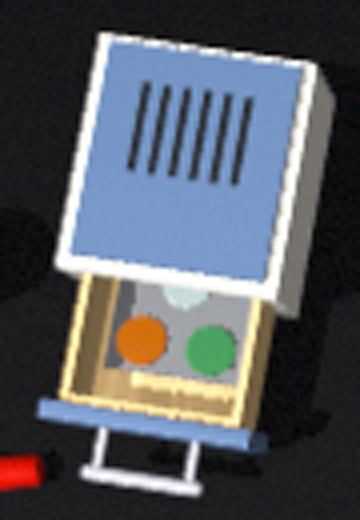

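Top crop: base corners at (90,317), (671,284), (80,66) and (649,38); pointer top at about (378,238). Scene crop: cone tip at (337,140), pointer top at (366,228), rod end at (226,320), ball centre at (450,250). Drawer crop: handle bar runs from (85,472) to (198,490); housing top corners at (100,33), (318,63), (60,266) and (272,305).

```bash
cat > h.py <<'E'
import numpy as np
from plant import r, optics
def ray(name,u,v,m=None):
    m=m or optics.camera_model(name); f=200/np.tan(np.radians(m['fov_y']/2)); E=m['extrinsics']
    return E[:3,3],E[:3,:3]@np.array([(u-m['cx'])/f,(v-m['cy'])/f,1])
def on(name,u,v,z,m=None):
    c,d=ray(name,u,v,m); return c+d*(z-c[2])/d[2]
E
python3 - <<'E'
from h import *
np.set_printoptions(precision=1,suppress=True)
T=lambda x,y,z:on("top",270+x/4,190+y/4,z)
S=lambda x,y,z:on("scene",250+x/4,95+y/4,z)
D=lambda x,y,z:on("top",190+x/4,120+y/4,z)
p=[T(90,317,14),T(671,284,14),T(649,38,14),T(80,66,14)]
print("base top",*p,np.mean(p,0)); 
e=p[0]-p[1];e2=p[3]-p[2];print("yaw",[np.degrees(np.arctan2(-a[0],a[1])) for a in (e,e2)])
p=[S(418,592,14),S(598,440,14),S(42,224,14)];print("base scene",*p)
a=p[0]-p[2];print("yaw",np.degrees(np.arctan2(-a[0],a[1])),"centre",(p[1]+p[2])/2)
b=[T(57,92,192),T(722,56,192),T(60,150,192),T(728,114,192)];print("bar top",*b)
b=[S(96,33,192),S(511,406,192),S(64,62,192),S(470,440,192)];print("bar scene",*b)
print("cone",S(337,140,134),"ball",S(450,250,116),T(293,282,116))
print("ptr",S(366,228,105),T(378,238,105)); print("rodtop",S(226,320,115))
print("handle",D(85,472,62),D(198,490,62))
q=[D(100,33,100),D(318,63,100),D(60,266,100),D(272,305,100)];print("housing",*q,np.mean(q,0))
print("front", D(40,405,80),D(265,440,80))
E
```

```text
base top [365.1 122.2  14. ] [ 400.1 -333.9   14. ] [ 594.8 -320.3   14. ] [564.4 136.   14. ] [481.1 -99.   14. ]
yaw [np.float64(4.398162291266697), np.float64(3.8094449885724413)]
base scene [565.4 144.3  14. ] [367.6 126.3  14. ] [ 600.7 -315.    14. ]
yaw 4.385461744974112 centre [484.1 -94.4  14. ]
bar top [525.5 132.8 192. ] [ 558.1 -321.1  192. ] [485.7 129.5 192. ] [ 518.5 -324.2  192. ]
bar scene [ 525.8 -319.3  192. ] [491.9 134.7 192. ] [ 562.4 -308.7  192. ] [531.8 138.7 192. ]
cone [ 409.8 -160.2  134. ] ball [397.9 -32.9 116. ] [398.  -33.6 116. ]
ptr [430.8 -94.7 105. ] [430.9 -95.8 105. ]
rodtop [574.5 -83.4 115. ]
handle [457.  371.3  62. ] [444.9 283.1  62. ]
housing [794.4 367.1 100. ] [772.5 196.8 100. ] [611.1 387.5 100. ] [583.9 224.7 100. ] [690.5 294.  100. ]
front [506.7 403.2  80. ] [483.3 229.6  80. ]
```

```bash
cat > go.py <<'E'
# usage: go.py x y z yaw tilt  -> shift/turn in move units from the present pose
import sys
from h import *
from scipy.spatial.transform import Rotation as Ro
np.set_printoptions(precision=3,suppress=True)
s=r.get_state(); R=Ro.from_quat(s['ee_rot']); p=np.array(s['tool_pos'])
print("t",round(s['time_s'],2),"p",p,"F",np.array(s['contact_force']),"w",round(s['width'],1),"q",np.array(s['qpos']))
x,y,z,yaw,tilt=map(float,sys.argv[1:])
# tilt>0: tool axis leans so that the gripper body is further from the robot
Rt=Ro.from_euler('z',yaw,degrees=True)*Ro.from_euler('y',tilt,degrees=True)*Ro.from_euler('x',180,degrees=True)
print("shift",R.inv().apply(np.array([x,y,z])-p)/400,"turn",(R.inv()*Rt).as_rotvec(degrees=True)/30,"toolz",R.as_matrix()[:,2])
E
python3 -m handwheel '[[[0.45,-0.3,-0.2],[0,0,1],0],[[0.45,-0.3,-0.2],[0,0,1],0],[[0.45,-0.3,-0.2],[0,0,1],0],[[0.45,-0.3,-0.2],[0,0,1],0],[[0.45,-0.3,-0.2],[0,0,1],0]]' 20
python3 go.py 420 0 300 -7.5 0
```

```text
time_s: 0.6
tool_pos: [382.8, -439.2, 303.8]
ee_rot: [0.998, -0.063, 0.001, -0.0]
contact_force: [-0.0, -0.7, -0.2]
width: 51.3
grip_force: 0.0
t 0.6 p [ 382.772 -439.215  303.759] F [-0.017 -0.661 -0.23 ] w 51.3 q [ 0.706  0.258  0.051  1.686 -0.015  1.198 -0.935]
shift [-0.046 -1.101  0.01 ] turn [-0.001 -0.003  0.01 ] toolz [ 0.001  0.    -1.   ]
```

```bash
python3 -m handwheel '[[[0.05,-0.6,0],[0,0,0],0],[[0.05,-0.6,0],[0,0,0],0],[[0.05,-0.6,0],[0,0,0],0],[[0.05,-0.6,0],[0,0,0],0],[[0.05,-0.6,0],[0,0,0],0]]' >/dev/null
python3 -m handwheel '[[[0,-0.6,0],[0,0,0],0],[[0,-0.6,0],[0,0,0],0],[[0,-0.6,0],[0,0,0],0],[[0,-0.6,0],[0,0,0],0],[[0,-0.6,0],[0,0,0],0]]' >/dev/null
python3 go.py 412 332 300 -7.5 0
```

```text
t 1.6 p [460.677  33.782 302.66 ] F [ 1.057 -0.305 -0.089] w 0.3 q [ 0.14   0.068 -0.363  1.918  0.026  1.16  -1.929]
shift [-0.214 -0.724  0.007] turn [-0.   -0.    0.01] toolz [ 0.  0. -1.]
```

```bash
python3 -m handwheel '[[[-0.2,-0.7,0],[0,0,0],0],[[-0.2,-0.7,0],[0,0,0],0],[[-0.2,-0.7,0],[0,0,0],0],[[-0.2,-0.7,0],[0,0,0],0],[[-0.2,-0.7,0],[0,0,0],0]]' >/dev/null
python3 go.py 412 332 150 -7.5 0
```

```text
t 2.1 p [422.858 279.577 302.539] F [ 1.454 -0.292  0.263] w 0.4 q [-0.192  0.173 -0.58   1.817  0.103  1.181 -2.503]
shift [-0.044 -0.127  0.381] turn [ 0.001 -0.     0.005] toolz [ 0. -0. -1.]
```

```bash
python3 -m handwheel '[[[-0.05,-0.12,0.38],[0,0,0],0],[[-0.05,-0.12,0.38],[0,0,0],0],[[-0.05,-0.12,0.38],[0,0,0],0],[[-0.05,-0.12,0.38],[0,0,0],0],[[-0.05,-0.12,0.38],[0,0,0],0]]' >/dev/null
python3 go.py 412 332 45 -7.5 0
```

```text
t 2.6 p [408.892 327.699 149.573] F [-0.512  0.467  0.032] w 0.5 q [-0.328  0.376 -0.569  1.953  0.257  0.888 -2.726]
shift [ 0.007 -0.012  0.261] turn [0.005 0.006 0.008] toolz [-0.003 -0.002 -1.   ]
```

```bash
python3 -m handwheel '[[[0,0,0.13],[0,0,0],0],[[0,0,0.26],[0,0,0],0],[[0,0,0.26],[0,0,0],0],[[0,0,0.26],[0,0,0],0]]' >/dev/null
python3 go.py 540 312 45 -7.5 0
python3 - <<'E'
from h import *
import cv2
a=cv2.cvtColor(optics.capture("top"),cv2.COLOR_RGB2BGR)[110:270,150:300]
b=cv2.cvtColor(optics.capture("scene"),cv2.COLOR_RGB2BGR)[220:380,330:480]
cv2.imwrite("pics/d1.png",cv2.resize(np.hstack([a,b]),None,fx=2.6,fy=2.6,interpolation=cv2.INTER_CUBIC))
E
```

```text
t 3.0 p [411.074 328.118  48.284] F [-0.557 -0.364  0.019] w 0.6 q [-0.396  0.523 -0.496  2.02   0.385  0.688 -2.837]
shift [ 0.325 -0.001  0.009] turn [-0.    -0.002  0.004] toolz [ 0.001  0.    -1.   ]
```

View pics/d1.png

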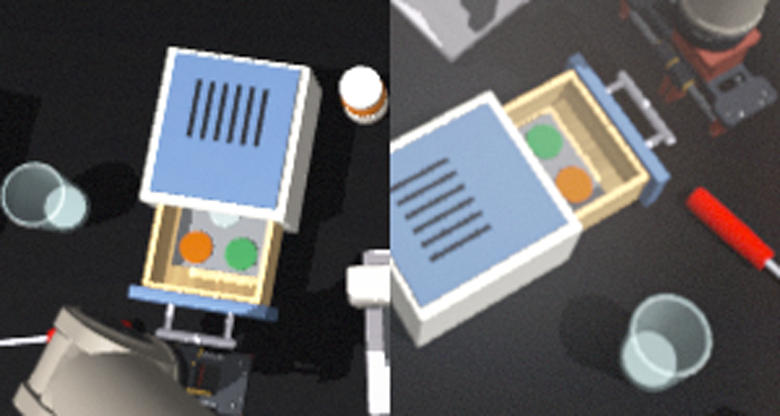

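The gripper is low in front of the drawer handle (right panel: bar (620,80)–(672,140), fingers at about (715,125)). Nothing has been touched yet, so I start the push.

```bash
python3 -m handwheel '[[[0.05,0,0],[0,0,0],0],[[0.1,0,0],[0,0,0],0],[[0.15,0,0],[0,0,0],0],[[0.2,0,0],[0,0,0],0],[[0.25,0,0],[0,0,0],0]]' 
python3 -m handwheel '[[[0.02,0,0],[0,0,0],0],[[0.03,0,0],[0,0,0],0],[[0.03,0,0],[0,0,0],0]]' 
python3 go.py 540 312 45 -7.5 0
python3 - <<'E'
from h import *
import cv2
a=cv2.cvtColor(optics.capture("top"),cv2.COLOR_RGB2BGR)
b=cv2.cvtColor(optics.capture("scene"),cv2.COLOR_RGB2BGR)
h=cv2.inRange(cv2.cvtColor(a,cv2.COLOR_BGR2HSV),(15,60,60),(30,200,255))[150:250,190:280].sum()//255
print("wood px",h)
cv2.imwrite("pics/d2.png",cv2.resize(np.hstack([a[110:270,150:300],b[220:380,330:480]]),None,fx=2.6,fy=2.6,interpolation=cv2.INTER_CUBIC))
E
```

```text
time_s: 3.6
tool_pos: [511.0, 316.6, 50.2]
ee_rot: [0.998, -0.064, 0.002, -0.002]
contact_force: [-1.1, 1.0, -0.9]
width: 0.2
grip_force: 0.9
time_s: 3.9
tool_pos: [521.6, 314.2, 47.9]
ee_rot: [0.998, -0.064, 0.001, -0.0]
contact_force: [-0.0, 0.3, 0.4]
width: 0.3
grip_force: 0.0
t 3.9 p [521.558 314.152  47.944] F [-0.018  0.348  0.419] w 0.3 q [-0.293  0.625 -0.474  1.825  0.389  0.783 -2.668]
shift [ 0.046 -0.001  0.007] turn [-0.002 -0.003  0.005] toolz [ 0.002  0.001 -1.   ]
wood px 156
```

```bash
for i in 1 2 3 ; do python3 -m handwheel '[[[0.01,0,0],[0,0,0],0],[[0.02,0,0],[0,0,0],0]]' | egrep 'pos|force'; done
```

```text
tool_pos: [528.3, 313.3, 46.7]
contact_force: [-1.4, 0.5, 0.4]
grip_force: 0.6
tool_pos: [533.8, 312.5, 46.5]
contact_force: [-17.7, -0.3, 13.8]
grip_force: 8.7
tool_pos: [534.0, 312.6, 46.2]
contact_force: [-36.6, -2.5, 29.2]
grip_force: 18.8
```

```bash
python3 -m handwheel '[[[-0.04,0,0],[0,0,0],0],[[-0.1,0,0],[0,0,0],0],[[-0.16,0,0],[0,0,0],0],[[-0.2,0,0],[0,0,0],0]]' | egrep 'pos|force'
python3 -m handwheel '[[[0,0,-0.12],[0,0,0],0],[[0,0,-0.24],[0,0,0],0],[[0,0,-0.36],[0,0,0],0],[[0,0,-0.48],[0,0,0],0],[[0,0,-0.6],[0,0,0],0]]' | egrep 'pos|force'
python3 go.py 470 30 330 4.2 0
python3 - <<'E'
from h import *
import cv2
a=cv2.cvtColor(optics.capture("top"),cv2.COLOR_RGB2BGR)
b=cv2.cvtColor(optics.capture("scene"),cv2.COLOR_RGB2BGR)
cv2.imwrite("pics/d3.png",cv2.resize(np.hstack([a[110:270,150:300],b[220:380,330:480]]),None,fx=2.6,fy=2.6,interpolation=cv2.INTER_CUBIC))
E
```

```text
tool_pos: [464.2, 321.2, 46.6]
contact_force: [0.1, -0.2, 0.1]
grip_force: 0.0
tool_pos: [465.6, 320.7, 288.9]
contact_force: [1.2, 0.8, 0.1]
grip_force: 0.0
t 5.5 p [465.624 320.663 288.899] F [1.184 0.792 0.113] w -0.1 q [-0.232  0.295 -0.594  1.71   0.177  1.189 -2.571]
shift [ 0.104  0.719 -0.103] turn [-0.    -0.001 -0.385] toolz [ 0.001  0.    -1.   ]
```

View pics/d3.png

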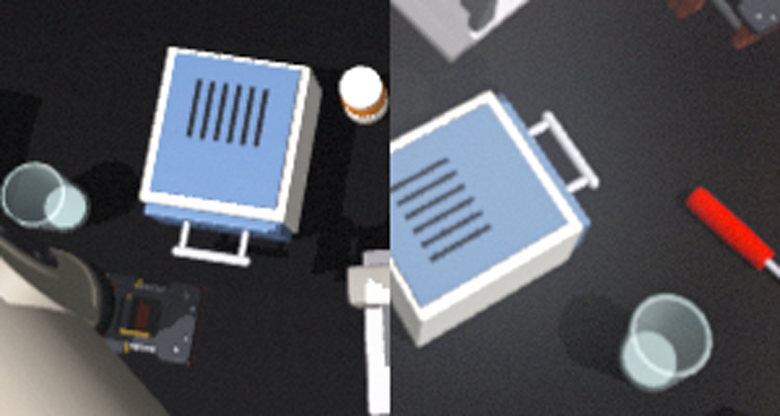

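The drawer front sits flush against the housing in both views, the handle is off the gripper, and the jar, beaker and driver haven't moved. Next is the approach to the carriage handle.

```bash
python3 -m handwheel '[[[0.25,0.6,-0.1],[0,0,-0.4],0.5],[[0.25,0.6,-0.1],[0,0,-0.4],0.5],[[0.25,0.6,-0.1],[0,0,-0.4],0.5],[[0.25,0.6,-0.1],[0,0,-0.4],0.5],[[0.25,0.6,-0.1],[0,0,-0.4],0.5]]' | egrep 'pos|force'
python3 go.py 645 -75 300 4.2 35
```

```text
tool_pos: [529.6, 84.9, 323.7]
contact_force: [-0.2, -0.2, 0.4]
grip_force: 0.0
t 6.1 p [529.644  84.903 323.732] F [-0.184 -0.181  0.35 ] w 37.0 q [ 0.162  0.204 -0.509  1.728  0.105  1.237 -1.863]
shift [0.255 0.422 0.06 ] turn [ 0.005 -1.167  0.014] toolz [-0. -0. -1.]
```

```bash
python3 -m handwheel '[[[0.25,0.42,0.02],[0,-0.6,0],0.5],[[0.25,0.42,0.02],[0,-0.6,0],0.5],[[0.25,0.42,0.02],[0,-0.6,0],0.5],[[0.25,0.42,0.02],[0,-0.6,0],0.5],[[0.25,0.42,0.02],[0,-0.6,0],0.5]]' | egrep 'pos|force'
python3 go.py 645 -75 300 4.2 35
```

```text
tool_pos: [644.6, -79.9, 312.1]
contact_force: [0.1, -0.6, 0.8]
grip_force: 0.0
t 6.6 p [644.623 -79.872 312.112] F [ 0.145 -0.56   0.787] w 43.6 q [ 0.236  0.595 -0.383  1.224  0.201  1.679 -1.63 ]
shift [ 0.011 -0.012  0.028] turn [ 0.006 -0.56  -0.006] toolz [-0.311 -0.026 -0.95 ]
```

```bash
python3 -m handwheel '[[[0,0,0],[0,-0.56,0],0.5],[[0,0,0],[0,-0.56,0],0.5],[[0,0,0],[0,-0.56,0],0.5],[[0,0,0],[0,-0.56,0],0.5]]' | egrep 'pos|force'
python3 go.py 633 -79 198 4.2 35
```

```text
tool_pos: [632.6, -74.2, 297.9]
contact_force: [0.5, -0.7, -2.2]
grip_force: 0.0
t 7.0 p [632.569 -74.249 297.884] F [ 0.524 -0.679 -2.172] w 43.8 q [-0.155  0.745  0.298  1.102 -0.088  1.907 -1.364]
shift [0.14  0.012 0.207] turn [ 0.01  -0.029  0.014] toolz [-0.559 -0.046 -0.828]
```

```bash
python3 -m handwheel '[[[0.14,0.01,0.2],[0,-0.03,0],0.5],[[0.14,0.01,0.2],[0,-0.03,0],0.5],[[0.14,0.01,0.2],[0,-0.03,0],0.5],[[0.14,0.01,0.2],[0,-0.03,0],0.5]]' | egrep 'pos|force'
python3 go.py 633 -79 198 4.2 35
python3 go.py 547 -85.4 75.5 4.2 35
python3 - <<'E'
from h import *
import cv2
m=optics.camera_model("wrist"); a=cv2.cvtColor(optics.capture("wrist"),cv2.COLOR_RGB2BGR); np.save("w.npy",m)
b=cv2.cvtColor(optics.capture("scene"),cv2.COLOR_RGB2BGR)
cv2.imwrite("pics/w1.png",a)
b=cv2.resize(b[80:230,240:400],None,fx=2.5,fy=2.5,interpolation=cv2.INTER_CUBIC)[:400-25]
c=np.zeros((375,1040,3),np.uint8); c[:,640:]=b; c[:,:640]=a[:375]
cv2.imwrite("pics/e1.png",cv2.resize(c,None,fx=.76,fy=.76,interpolation=cv2.INTER_AREA))
E
```

```text
tool_pos: [635.4, -77.5, 203.3]
contact_force: [0.3, -0.5, 1.2]
grip_force: 0.0
t 7.4 p [635.414 -77.516 203.348] F [ 0.315 -0.481  1.217] w 43.9 q [-0.144  0.82   0.276  1.178 -0.093  1.766 -1.369]
shift [0.002 0.003 0.015] turn [ 0.011 -0.005  0.016] toolz [-0.569 -0.048 -0.821]
t 7.4 p [635.414 -77.516 203.348] F [ 0.315 -0.481  1.217] w 43.9 q [-0.144  0.82   0.276  1.178 -0.093  1.766 -1.369]
shift [0.    0.001 0.389] turn [ 0.011 -0.005  0.016] toolz [-0.569 -0.048 -0.821]
```

View pics/e1.png

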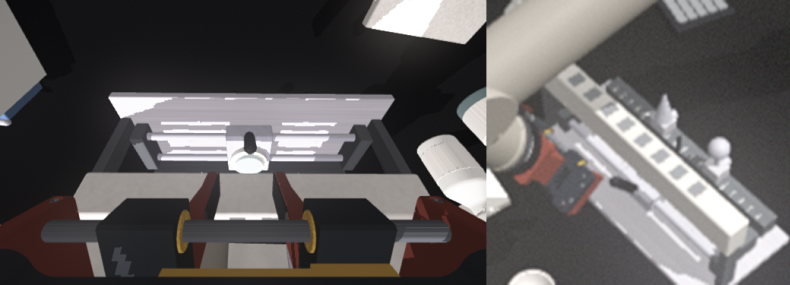

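Wrist view (left panel): the black rod runs from (250,133) to (250,155), centred between the open fingers, i.e. full-frame about (329,175)–(329,204). I check this against the predicted points.

Run:
```python
from h import *
import cv2
m=np.load("w.npy",allow_pickle=True).item(); f=200/np.tan(np.radians(m['fov_y']/2)); E=np.linalg.inv(m['extrinsics'])
for P in [(574.5,-83.4,115),(558,-84.6,91),(526,-87,46),(547,-85.4,75.5)]:
    q=E[:3,:3]@np.array(P)+E[:3,3]; print(P,q[:2]/q[2]*f+[m['cx'],m['cy']],q[2])
print("cam",m['extrinsics'][:3,3])
a=cv2.imread("pics/w1.png"); g=a.max(2)[150:225,300:360]; n,l,st,ce=cv2.connectedComponentsWithStats((g<70).astype(np.uint8))
print([(s+np.array([300,150,0,0,0])).tolist() for s in st[1:] if s[4]>20])
```

```text
(574.5, -83.4, 115) [324.16123267 195.65091266] 280.5697111742636
(558, -84.6, 91) [323.94272265 188.56873711] 308.5734398783405
(526, -87, 46) [323.67126187 178.81952394] 361.9093536024332
(547, -85.4, 75.5) [323.81813382 184.83760771] 326.92584032927414
cam [789.14906512 -64.83385475 294.74270001]
[[322, 174, 15, 27, 309]]
```

```bash
python3 -m handwheel '[[[0,0.006,0.08],[0,0,0],0.7],[[0,0.006,0.16],[0,0,0],0.7],[[0,0.006,0.24],[0,0,0],0.7],[[0,0.006,0.28],[0,0,0],0.7],[[0,0.006,0.28],[0,0,0],0.7]]' | egrep 'pos|force'
python3 go.py 547 -87.4 75.5 4.2 35
python3 - <<'E'
from h import *
import cv2
m=optics.camera_model("wrist"); a=cv2.cvtColor(optics.capture("wrist"),cv2.COLOR_RGB2BGR)
f=200/np.tan(np.radians(m['fov_y']/2)); E=np.linalg.inv(m['extrinsics'])
for P in [(574.5,-83.4,115),(558,-84.6,91),(526,-87,46)]:
    q=E[:3,:3]@np.array(P)+E[:3,3]; print(P,q[:2]/q[2]*f+[m['cx'],m['cy']],q[2])
print(f)
cv2.imwrite("pics/w2.png",a)
E
```

```text
tool_pos: [572.0, -86.0, 112.2]
contact_force: [0.4, 0.1, 1.0]
grip_force: 0.0
t 8.0 p [572.011 -85.961 112.205] F [0.378 0.058 1.044] w 61.5 q [-0.147  0.802  0.26   1.437 -0.087  1.523 -1.365]
shift [ 0.001 -0.002  0.111] turn [ 0.009 -0.01   0.014] toolz [-0.567 -0.047 -0.822]
(574.5, -83.4, 115) [319.50500628 242.43511914] 173.39185220424275
(558, -84.6, 91) [319.85130808 225.1743462 ] 201.41614622715514
(526, -87, 46) [320.37348898 203.80766848] 254.7888353515599
279.0377756774287
```

View pics/w2.png

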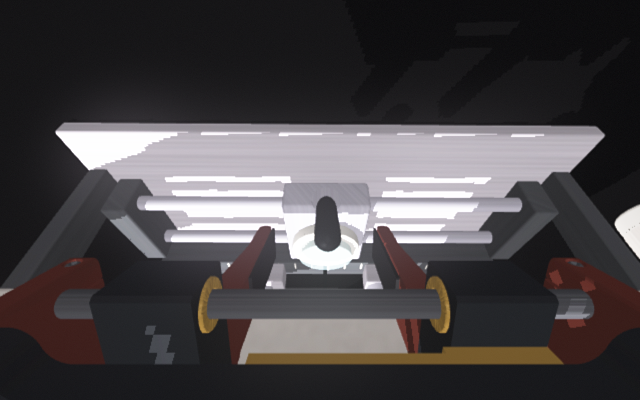

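The rod is at (327,200–250), between the fingertips at (270,230) and (378,230). I move in the rest of the way and close.

```bash
python3 -m handwheel '[[[0,0.003,0.05],[0,0,0],0.7],[[0,0.003,0.08],[0,0,0],0.7],[[0,0.003,0.11],[0,0,0],0.7],[[0,0.003,0.11],[0,0,0],0.7]]' | egrep 'pos|force'
python3 -m handwheel '[[[0,0.003,0],[0,0,0],0.3],[[0,0.003,0],[0,0,0],0],[[0,0.003,0],[0,0,0],0],[[0,0.003,0],[0,0,0],0],[[0,0.003,0],[0,0,0],0]]' 25| egrep 'pos|force|width'
python3 -m handwheel '[[[0,0,0],[0,0,0],0],[[0,0,0],[0,0,0],0],[[0,0,0],[0,0,0],0]]' | egrep 'pos|force|width'
cat > look.py <<'E'
from h import *
import cv2,sys
b=cv2.cvtColor(optics.capture("scene"),cv2.COLOR_RGB2BGR); a=cv2.cvtColor(optics.capture("top"),cv2.COLOR_RGB2BGR)
cv2.imwrite("pics/%s_s.png"%sys.argv[1],b); cv2.imwrite("pics/%s_t.png"%sys.argv[1],a)
k=lambda i:cv2.resize(i,None,fx=8,fy=8,interpolation=cv2.INTER_CUBIC)
cv2.imwrite("pics/%s.png"%sys.argv[1],np.hstack([k(b[120:180,322:372]),k(a[225:285,345:395])]))
E
python3 go.py 547 -87.4 75.5 4.2 35
```

```text
tool_pos: [546.9, -89.0, 74.6]
contact_force: [-1.2, 0.7, -0.9]
grip_force: 0.0
tool_pos: [548.0, -90.1, 75.1]
contact_force: [0.3, 0.3, 0.4]
width: 25.1
grip_force: 0.0
tool_pos: [547.9, -90.2, 75.0]
contact_force: [0.9, 0.1, 0.7]
width: 17.6
grip_force: 25.0
t 9.25 p [547.901 -90.226  75.046] F [0.873 0.145 0.732] w 17.6 q [-0.145  0.812  0.254  1.518 -0.086  1.431 -1.36 ]
shift [-0.002 -0.007  0.   ] turn [ 0.011 -0.01   0.014] toolz [-0.567 -0.047 -0.822]
```

```bash
python3 -m handwheel '[[[0,0.03,0],[0,0,0],0],[[0,0.06,0],[0,0,0],0],[[0,0.09,0],[0,0,0],0],[[0,0.12,0],[0,0,0],0],[[0,0.14,0],[0,0,0],0]]' | egrep 'pos|force|width'
python3 -m handwheel '[[[0,0,0],[0,0,0],0],[[0,0,0],[0,0,0],0]]' | egrep 'pos|force|width'
python3 look.py f1
```

```text
tool_pos: [552.2, -147.9, 75.0]
contact_force: [-2.1, 1.8, 1.3]
width: 17.6
grip_force: 25.0
tool_pos: [552.2, -147.9, 75.1]
contact_force: [-1.7, -1.9, 0.4]
width: 17.8
grip_force: 25.0
```

View pics/f1.png

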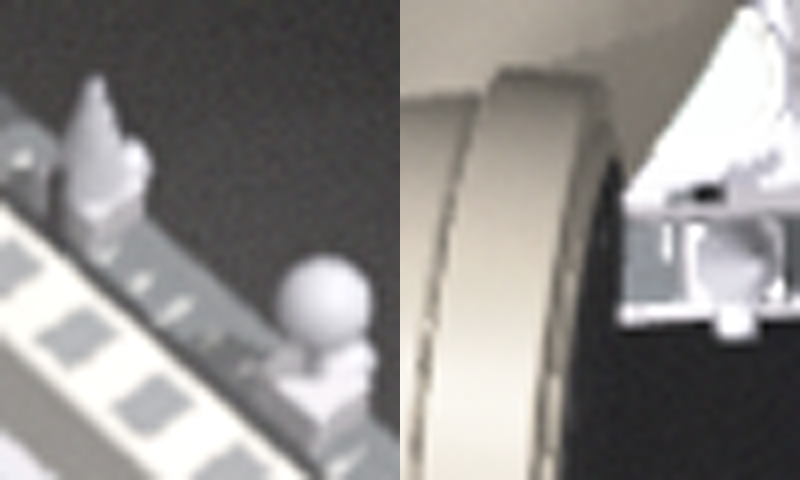

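Scene half: cone tip at crop (96,75), giving full-frame (334,129.4). Top half: the pointer's black top is at crop (710,190), giving (383.8,248.8), and the cone's base circle is centred at about (735,262), giving (386.9,257.8). The pointer is a few mm short, so I compute the remainder.

Run:
```python
from h import *
import cv2
np.set_printoptions(precision=1,suppress=True,linewidth=150)
a=cv2.imread("pics/f1_t.png").max(2).astype(float); b=cv2.imread("pics/f1_s.png").max(2).astype(float)
print(a[246:252,378:391].astype(int)); 
g=np.clip(170-a[247:251,380:388],0,None); 
yy,xx=np.mgrid[247:251,380:388]; u=(g*xx).sum()/g.sum(); v=(g*yy).sum()/g.sum(); 
# knob and cone/block extents, top
print(a[252:268,378:397].astype(int))
Y=np.array([-.073,.997]); ln=lambda P:P[:2]@Y
P=on("top",u,v,105); print("ptr",u,v,P,ln(P))
C=on("scene",334,129.4,134);print("cone scene",C,ln(C))
C=on("top",386.9,257.8,74);print("cone top circle",C,ln(C))
m=optics.camera_model("scene");f=200/np.tan(np.radians(m['fov_y']/2));E=np.linalg.inv(m['extrinsics'])
q=E[:3,:3]@P+E[:3,3];print("ptr in scene",q[:2]/q[2]*f+[m['cx'],m['cy']])
print(b[126:150,324:342].astype(int))
```

```text
[[254 254 254 254 254 254 253 238 205 209 203 204 206]
 [255 254 254 245 232 224 222 183 202 203 203 215 249]
 [243 228 220 167 107  80  96 142 202 204 202 208 234]
 [203 156 149 110  34  37  61 123 203 204 202 202 202]
 [181 165 181 170 136 136 145 159 205 204 204 204 204]
 [196 195 203 202 192 194 194 193 191 193 182 175 173]]
[[164 165 174 156 145 149 164 161 150 144 136 137 163 166 128 107 109 112 103]
 [225 147 192 252 249 181 153 147 133 122 115 119 153 182 160  97  98  96  97]
 [232 155 198 254 244 192 171 162 149 130 119 112 126 154 166  98  96  96  97]
 [238 159 204 253 205 191 196 176 164 147 127 112 112 137 176  96  96  95  95]
 [243 159 207 252 206 200 194 193 185 172 151 116 114 134 170  94  93  94 103]
 [201 160 201 250 214 213 208 209 208 203 193 182 151 134 152  95  96 103 139]
 [154 156 194 249 224 224 223 224 223 225 229 223 179 145 150  85  94 109 152]
 [151 152 193 247 227 228 229 229 231 232 231 219 175 155 173  75  95 106 154]
 [152 157 190 246 244 231 232 232 232 230 221 196 169 191 250  95 106 143 158]
 [157 162 187 246 254 246 232 231 229 224 214 191 191 247 
[... 1819 characters left out ...]
213 228 251 244 188  90]
 [126 126 140 158 112  95 131 169 183 193 200 207 212 220 234 228 183  93]
 [109 112 129 136  87  85 127 173 186 194 198 206 211 222 239 227 139  73]
 [110 119 128 127  82  89 136 176 187 197 203 207 214 228 241 223 120  72]
 [102 113 128 124  84  95 138 177 190 197 205 213 222 225 219 177  96  76]
 [ 94 104 124 125  81  92 130 174 202 223 225 226 216 201 192 172  94  75]
 [ 96  92 108 111  83  91 118 158 201 233 235 220 190 187 185 171  96  78]
 [158 104  90  89  80  89 119 138 164 202 209 195 184 185 178 162 124  97]
 [223 178 112  85  79  92 115 139 146 168 191 187 182 175 163 160 152 127]
 [243 234 184 117  81  85 109 132 145 165 186 179 173 164 156 157 159 154]]
```

```bash
python3 -m handwheel '[[[0,0.015,0],[0,0,0],0],[[0,0.015,0],[0,0,0],0],[[0,0.015,0],[0,0,0],0]]' | egrep 'pos|force|width'
python3 -m handwheel '[[[0,0,0],[0,0,0],0.6],[[0,0,0],[0,0,0],0.6],[[0,0,0],[0,0,0],0.6],[[0,0,0],[0,0,0],0.6],[[0,0,0],[0,0,0],0.6]]' | egrep 'pos|force|width'
python3 -m handwheel '[[[0,0,-0.1],[0,0,0],0.6],[[0,0,-0.2],[0,0,0],0.6],[[0,0,-0.3],[0,0,0],0.6],[[0,0,-0.4],[0,0,0],0.6],[[0,0,-0.5],[0,0,0],0.6]]' | egrep 'pos|force|width'
python3 go.py 450 -165 330 4.2 0
python3 - <<'E'
from h import *
from scipy.spatial.transform import Rotation as Ro
s=r.get_state();R=Ro.from_quat(s['ee_rot']);m=optics.camera_model("wrist")['extrinsics']
print("cam in tool",R.inv().apply(m[:3,3]-s['tool_pos']),"axes\n",R.as_matrix().T@m[:3,:3])
E
```

```text
tool_pos: [552.5, -151.8, 75.0]
contact_force: [-3.6, -0.0, 2.9]
width: 17.4
grip_force: 25.0
tool_pos: [553.2, -152.0, 75.0]
contact_force: [0.4, -0.7, 0.4]
width: 51.7
grip_force: 0.0
tool_pos: [667.1, -142.3, 241.1]
contact_force: [1.1, -0.4, -0.6]
width: 52.7
grip_force: 0.0
t 11.35 p [ 667.106 -142.295  241.063] F [ 1.083 -0.41  -0.607] w 52.7 q [-0.063  0.871  0.304  1.001 -0.071  1.882 -1.282]
shift [-0.575  0.012  0.128] turn [0.007 1.156 0.018] toolz [-0.567 -0.048 -0.822]
cam in tool [  74.41975931    0.18328498 -163.08920608] axes
 [[-1.62255564e-05 -9.61952181e-01 -2.73217863e-01]
 [ 9.99999968e-01 -8.42328302e-05  2.37182146e-04]
 [-2.51171796e-04 -2.73217850e-01  9.61952152e-01]]
```

```bash
python3 -m handwheel '[[[-0.06,0,-0.15],[0,0,0],0.6],[[-0.26,0.02,-0.09],[0,1,0],0.6],[[-0.26,0.02,-0.09],[0,1,0],0.6],[[-0.26,0.02,-0.09],[0,1,0],0.6],[[-0.26,0.02,-0.09],[0,1,0],0.6]]' | egrep 'pos|force|width'
python3 go.py 400 -165 300 4.2 0
```

```text
tool_pos: [600.6, -158.2, 331.5]
contact_force: [0.4, -0.1, -0.3]
width: 53.0
grip_force: 0.0
t 11.85 p [ 600.64  -158.227  331.456] F [ 0.405 -0.124 -0.292] w 53.0 q [-0.251  0.382  0.555  1.526 -0.176  1.359 -1.171]
shift [-0.494 -0.023  0.115] turn [0.002 0.139 0.01 ] toolz [-0.072 -0.006 -0.997]
```

```bash
python3 -m handwheel '[[[-0.5,-0.02,0.1],[0,0.14,0],0.6],[[-0.5,-0.02,0.1],[0,0.14,0],0.6],[[-0.5,-0.02,0.1],[0,0.14,0],0.6],[[-0.5,-0.02,0.1],[0,0.14,0],0.6],[[-0.5,-0.02,0.1],[0,0.14,0],0.6]]' | egrep 'pos|force|width'
python3 go.py 400 -165 260 4.2 0
cat > m.py <<'E'
from h import *
import cv2
np.set_printoptions(precision=1,suppress=True,linewidth=250)
m=optics.camera_model("wrist"); a=cv2.cvtColor(optics.capture("wrist"),cv2.COLOR_RGB2BGR); cv2.imwrite("pics/w3.png",a); np.save("w3.npy",m)
f=200/np.tan(np.radians(m['fov_y']/2)); E=np.linalg.inv(m['extrinsics'])
for n,P in dict(ptr=(435,-159,105),cone=(409,-163,134),coneb=(408.5,-164,74),ball=(398,-33,116)).items():
    q=E[:3,:3]@np.array(P)+E[:3,3]; print(n,q[:2]/q[2]*f+[m['cx'],m['cy']],q[2])
E
python3 m.py
```

```text
tool_pos: [393.5, -165.3, 303.6]
contact_force: [0.4, 0.6, 0.4]
width: 52.8
grip_force: 0.0
t 12.35 p [ 393.507 -165.331  303.618] F [0.449 0.59  0.386] w 52.8 q [-0.328 -0.054  0.567  2.025  0.032  1.173 -1.265]
shift [0.017 0.001 0.109] turn [-0.006  0.021  0.012] toolz [-0.011  0.002 -1.   ]
ptr [321.6 144.3] 355.9788418399962
cone [323.  168.7] 335.60797540532144
coneb [323.9 161.4] 393.3035594273671
ball [220.1 166.6] 353.4334308095433
```

Run:
```python
import cv2,numpy as np
np.set_printoptions(linewidth=250)
a=cv2.imread("pics/w3.png").max(2)
print("cols",np.arange(306,342))
for v in range(134,190): print(v,' '.join('%3d'%x for x in a[v,306:342]))
```

```text
cols [306 307 308 309 310 311 312 313 314 315 316 317 318 319 320 321 322 323 324 325 326 327 328 329 330 331 332 333 334 335 336 337 338 339 340 341]
134 242 242 239 237 239 239 238 238 239 240 237 239 234 233 239 241 240 239 240 241 241 239 227 236 239 235 174 159 163 161 157 150 148 150 150 152
135 242 242 239 237 239 239 238 238 240 240 237 239 240 237 236 236 236 235 236 240 241 241 239 231 228 221 164 151 154 152 150 150 150 150 150 152
136 242 241 239 238 239 239 238 238 240 240 238 239 241 238 236 236 237 236 226 230 230 232 228 177 157 155 150 151 156 154 150 151 150 153 153 154
137 240 240 238 237 238 238 237 237 239 239 237 239 240 237 236 237 238 236 175 160 160 160 161 152 147 147 150 151 156 153 149 150 152 183 191 191
138 235 235 232 231 233 233 232 232 234 235 233 236 238 234 234 234 218 208 146 144 146 147 148 147 145 146 148 148 150 148 144 146 154 217 236 237
139 230 230 229 229 229 230 230 230 232 232 219 209 208 203 204 197 108  74  69 119 127 128 127 127 147 163 167 145 140 139 136 137 138 167 209 214
140 239 239 240 240 230 226 226 227 227 225 180 133 123 123 1
[... 6638 characters left out ...]
  29  30  30  30  30  30  29  29  29  29  30  31  28  28  29  29  30  30  28  29  28  30  29  28  29  30  29
186  29  29  29  30  29  27  28  30  29  30  29  28  29  28  27  29  29  28  31  30  28  28  29  29  27  29  29  27  29  28  29  29  29  28  29  29
187  29  28  28  28  28  28  29  28  28  29  27  29  27  27  31  28  28  29  29  29  27  28  28  29  29  27  29  27  27  28  29  26  28  29  26  28
188  27  28  29  28  28  28  28  29  29  28  30  27  29  28  28  27  29  27  29  28  28  27  27  28  28  28  27  26  29  29  28  28  27  27  29  28
189  27  28  29  26  27  29  29  27  29  27  27  29  28  28  27  28  29  28  28  26  28  28  28  27  29  28  28  28  27  27  27  26  27  27  27  27
```

Run:
```python
from h import *
np.set_printoptions(precision=2,suppress=True)
m=np.load("w3.npy",allow_pickle=True).item()
Pp=on("wrist",322.9,139.5,105,m); C=on("wrist",326,169,134,m); K=on("wrist",326.1,160,74,m)
# bench yaw from the scale bar's far edge / base near edge in this picture
import cv2
a=cv2.imread("pics/w3.png").max(2).astype(int)
e=[]
for u in list(range(240,300,6))+list(range(345,400,6)):
    c=a[155:185,u]; d=np.diff(c); v=155+np.argmin(d)+.5
    e.append(on("wrist",u,v,50,m)[:2])
e=np.array(e); k=np.polyfit(e[:,1],e[:,0],1); res=e[:,0]-np.polyval(k,e[:,1]); g=abs(res)<2; k=np.polyfit(e[g,1],e[g,0],1)
print("yaw",np.degrees(np.arctan(-k[0])),res,)
for yaw in (4.2,4.0,4.5):
    t=np.radians(yaw); Y=np.array([-np.sin(t),np.cos(t)]); print(yaw,[(Q[:2]-Pp[:2])@Y for Q in (C,K)])
print(Pp,C,K,m['cx'])
```

```text
yaw 4.253669692813849 [-2.52 -1.    0.53  0.52  0.52  0.51  0.51  0.5  -1.04 -1.04 -1.09 12.56
 -1.1  -1.11 -1.11 -1.12 -1.12 -1.13 -1.13 -1.14]
4.2 [np.float64(-4.082734682350974), np.float64(-4.511032175083666)]
4.0 [np.float64(-4.196090597421526), np.float64(-4.618475871507694)]
4.5 [np.float64(-3.912607966225107), np.float64(-4.3497639794270615)]
[ 441.07 -160.19  105.  ] [ 408.98 -166.64  134.  ] [ 410.7  -166.94   74.  ] 323.60610824843883
```

```bash
python3 -m handwheel '[[[0.1,0,-0.1],[0,0,0],0.7],[[0.6,0.02,-0.1],[0,-0.14,0],0.7],[[0.6,0.02,-0.1],[0,-0.14,0],0.7],[[0.6,0.02,-0.1],[0,-0.14,0],0.7],[[0.6,0.02,-0.1],[0,-0.14,0],0.7]]' | egrep 'pos|force|width'
python3 go.py 667 -143.5 241 4.2 35
```

```text
tool_pos: [638.8, -151.7, 341.9]
contact_force: [0.4, -0.5, 1.5]
width: 61.4
grip_force: 0.0
t 12.9 p [ 638.817 -151.714  341.855] F [ 0.352 -0.536  1.529] w 61.4 q [-0.255  0.457  0.579  1.411 -0.216  1.422 -1.16 ]
shift [ 0.092 -0.015  0.245] turn [ 0.01  -1.01   0.022] toolz [-0.081 -0.008 -0.997]
```

```bash
python3 -m handwheel '[[[0.09,-0.015,0.1],[0,-1,0],0.7],[[0.09,-0.015,0.1],[0,-1,0],0.7],[[0.09,-0.015,0.1],[0,-1,0],0.7],[[0.09,-0.015,0.24],[0,-1,0],0.7],[[0.09,-0.015,0.24],[0,-1,0],0.7]]' | egrep 'pos|force|width'
python3 go.py 552.5 -152 75 4.2 35
```

```text
tool_pos: [661.9, -142.4, 233.2]
contact_force: [-0.0, -0.3, -2.5]
width: 61.8
grip_force: 0.0
t 13.4 p [ 661.922 -142.356  233.205] F [-0.011 -0.317 -2.523] w 61.8 q [-0.166  0.912  0.542  1.029 -0.203  1.878 -1.169]
shift [0.006 0.002 0.481] turn [0.008 0.016 0.023] toolz [-0.579 -0.047 -0.814]
```

```bash
python3 -m handwheel '[[[0.005,0.002,0.1],[0,0.015,0.02],0.7],[[0.005,0.002,0.2],[0,0.015,0.02],0.7],[[0.005,0.002,0.3],[0,0.015,0.02],0.7],[[0.005,0.002,0.36],[0,0.015,0.02],0.7],[[0.005,0.002,0.36],[0,0.015,0.02],0.7]]' | egrep 'pos|force|width'
python3 go.py 552.5 -152 75 4.2 35
```

```text
tool_pos: [580.4, -151.7, 124.0]
contact_force: [0.3, -0.2, -0.4]
width: 61.4
grip_force: 0.0
t 13.9 p [ 580.352 -151.714  124.009] F [ 0.307 -0.239 -0.377] w 61.4 q [-0.21   0.861  0.531  1.397 -0.196  1.552 -1.161]
shift [ 0.012 -0.005  0.14 ] turn [ 0.008 -0.021 -0.006] toolz [-0.563 -0.045 -0.825]
```

```bash
python3 -m handwheel '[[[0.005,-0.002,0.05],[0,0,0],0.7],[[0.01,-0.003,0.1],[0,0,0],0.7],[[0.01,-0.003,0.13],[0,0,0],0.7],[[0.01,-0.003,0.13],[0,0,0],0.7]]' | egrep 'pos|force|width'
python3 -m handwheel '[[[0,0,0],[0,0,0],0.3],[[0,0,0],[0,0,0],0],[[0,0,0],[0,0,0],0],[[0,0,0],[0,0,0],0],[[0,0,0],[0,0,0],0]]' 25| egrep 'pos|force|width'
python3 -m handwheel '[[[0,0,0],[0,0,0],0],[[0,0,0],[0,0,0],0],[[0,0,0],[0,0,0],0]]' | egrep 'pos|force|width'
python3 - <<'E'
from h import *
print(np.mean([ (optics.capture("top") is None) or r.get_state()['tool_pos'] for _ in range(4)],0))
E
```

```text
tool_pos: [556.6, -153.1, 79.7]
contact_force: [-0.3, 0.1, 0.1]
width: 61.6
grip_force: 0.0
tool_pos: [556.7, -153.2, 79.4]
contact_force: [-0.2, 0.1, -0.5]
width: 24.6
grip_force: 0.0
tool_pos: [556.6, -152.8, 79.3]
contact_force: [0.8, 1.4, 1.4]
width: 17.5
grip_force: 25.0
[ 556.62238789 -152.7633892    79.29723815]
```

```bash
python3 -m handwheel '[[[0,0.004,0],[0,0,0],0],[[0,0.008,0],[0,0,0],0],[[0,0.008,0],[0,0,0],0],[[0,0.008,0],[0,0,0],0]]' | egrep 'pos|force|width'
python3 -m handwheel '[[[0,0.0,0],[0,0,0],0],[[0,0.0,0],[0,0,0],0]]' | egrep 'pos|force|width'
```

```text
tool_pos: [556.9, -156.6, 79.3]
contact_force: [1.0, 1.2, 1.5]
width: 17.5
grip_force: 25.0
tool_pos: [556.9, -156.6, 79.3]
contact_force: [1.6, 0.6, 1.9]
width: 17.9
grip_force: 25.0
```

Next I release, retreat along the rod, and measure again from the wrist camera above.

```bash
python3 -m handwheel '[[[0,0,0],[0,0,0],0.6],[[0,0,0],[0,0,0],0.6],[[0,0,0],[0,0,0],0.6],[[0,0,0],[0,0,0],0.6],[[0,0,0],[0,0,0],0.6]]' | egrep 'pos|force|width'
python3 -m handwheel '[[[0,0,-0.1],[0,0,0],0.6],[[0,0,-0.2],[0,0,0],0.6],[[0,0,-0.3],[0,0,0],0.6],[[0,0,-0.4],[0,0,0],0.6],[[0,0,-0.5],[0,0,0],0.6]]' | egrep 'pos|force|width'
python3 -m handwheel '[[[-0.06,0,-0.15],[0,0,0],0.6],[[-0.26,0.02,-0.09],[0,1,0],0.6],[[-0.26,0.02,-0.09],[0,1,0],0.6],[[-0.26,0.02,-0.09],[0,1,0],0.6],[[-0.26,0.02,-0.09],[0,1,0],0.6]]' | egrep 'pos|force|width'
python3 go.py 395 -165 300 4.2 0
```

```text
tool_pos: [556.6, -156.5, 79.2]
contact_force: [-0.1, 0.0, -0.0]
width: 51.8
grip_force: 0.0
tool_pos: [669.5, -146.7, 246.1]
contact_force: [1.1, -0.5, 0.3]
width: 52.7
grip_force: 0.0
tool_pos: [602.1, -161.7, 336.7]
contact_force: [-0.4, -0.2, -0.4]
width: 52.7
grip_force: 0.0
t 17.4 p [ 602.135 -161.687  336.726] F [-0.394 -0.212 -0.39 ] w 52.7 q [-0.085  0.353  0.322  1.509 -0.086  1.357 -1.258]
shift [-0.51  -0.029  0.125] turn [ 0.014  0.122 -0.007] toolz [-0.063 -0.012 -0.998]
```

```bash
python3 -m handwheel '[[[-0.51,-0.03,0.12],[0,0.12,0],0.6],[[-0.51,-0.03,0.12],[0,0.12,0],0.6],[[-0.51,-0.03,0.12],[0,0.12,0],0.6],[[-0.51,-0.03,0.12],[0,0.12,0],0.6],[[-0.51,-0.03,0.12],[0,0.12,0],0.6]]' | egrep 'pos|force|width'
python3 m.py
python3 - <<'E'
import cv2
a=cv2.imread("pics/w3.png").max(2)
print('    ',' '.join('%3d'%x for x in range(308,344)))
for v in range(136,180): print(v,':',' '.join('%3d'%x for x in a[v,308:344]))
E
```

```text
tool_pos: [390.8, -163.4, 298.9]
contact_force: [0.1, 0.4, 0.3]
width: 52.7
grip_force: 0.0
ptr [321.7 142.1] 350.3931258774936
cone [323.6 166.9] 330.1445707781148
coneb [324.1 159.6] 387.78926673999285
ball [218.7 165.8] 347.2963825175471
     308 309 310 311 312 313 314 315 316 317 318 319 320 321 322 323 324 325 326 327 328 329 330 331 332 333 334 335 336 337 338 339 340 341 342 343
136 : 233 235 235 232 231 232 232 232 231 232 232 232 232 234 232 231 232 215 170 124 138 143 144 145 145 143 142 142 143 148 145 144 169 173 171 178
137 : 225 230 230 230 229 230 229 229 229 230 230 230 209 206 203 201 197 134  72  51  75 118 125 125 122 125 135 138 139 139 140 144 191 200 198 199
138 : 225 236 238 239 239 239 229 224 225 226 226 222 152 129 128 128 127  86  49  43  51  77  81  80  81  97 139 145 145 145 144 144 150 151 150 150
139 : 228 229 230 230 232 227 172 154 154 155 155 153 124 118 117 119 118  83  56  51  51  72  75  76  77 103 142 148 147 148 148 147 146 147 146 147
140 : 156 156 155 155 157 156 147 147 146 146 147 146 125 120 120 122 119  85  62  58  59  82  92  93  94 123 
[... 5189 characters left out ...]
  28  62 193 228 239 247 248 239 231 217 191 156  94  43  30  32  33  32  32  32  33  31  32  31  32
176 :  33  34  33  32  32  33  33  32  33  31  32  27  57 182 226 241 249 250 240 232 218 191 155  90  41  31  31  33  32  33  30  32  31  32  30  32
177 :  31  32  31  32  32  30  31  32  31  30  31  29  44 133 197 223 242 245 229 215 198 172 132  70  35  32  30  31  32  31  30  31  32  31  32  32
178 :  31  31  31  30  32  31  30  31  32  31  30  29  29  45  75  90 134 142 126 117 106  92  53  33  30  32  30  31  31  31  32  31  31  31  30  32
179 :  31  31  30  31  31  30  30  30  30  31  30  30  30  28  30  29  39  41  36  37  34  34  28  29  30  30  31  29  32  32  31  30  29  31  32  30
```

Run:
```python
from h import *
m=np.load("w3.npy",allow_pickle=True).item()
t=np.radians(4.25); Y=np.array([-np.sin(t),np.cos(t)])
Pp=on("wrist",326.8,143,105,m);Pb=on("wrist",326.7,137,50,m); C=on("wrist",326.5,167,134,m); B=on("wrist",325.9,169,50,m); K=on("wrist",325.8,176,62,m)
for n,Q in dict(C=C,B=B,K=K,pbot=Pb).items(): print(n,Q,(Q-Pp)[:2]@Y)
s=r.get_state();print(s['time_s'],s['tool_pos'])
```

```text
C [ 409.14983368 -166.48811006  134.        ] 0.7915944717448362
B [ 390.96479105 -168.17249762   50.        ] 0.4595047201066049
K [ 382.9052988  -168.47240309   62.        ] 0.7577007352076559
pbot [ 437.63783989 -165.87692138   50.        ] -0.7101006359705551
17.95 [ 392.37901886 -163.3345647   299.54390826]
```

```bash
python3 -c "
from plant import order
print(order.job_done())"
```

```text
the job is handed in; nothing more can be done
None
```

I pushed the filter drawer fully home, then slid the carriage until its pointer stood within about 1 mm of the cone index by my last wrist-camera measurement; the job was handed in at about 18 s with the robot clear of everything.

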